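Turn over the drained sample cup and nest the three cups

ROBOT

A 6-joint arm with a two-finger parallel gripper is mounted at the origin on the work surface. World frame = base frame: x ahead of the robot, y to its left, z up, the work surface at z = 0. Lengths are in mm, angles in degrees, forces in N, time in s.
With the tool pointing down it reaches from about 325 to 900 mm from the base axis. Payload 6.1 kg.
Tool frame: the origin (TCP) lies on the centre line of the jaws, within the pads' length; the fingertips stand 25 mm ahead of it and the grasp point (between the pads) lies 6 mm ahead of it (arm.nose_length is the distance from the TCP to the fingertips, in mm); z points along the fingers, y is the line along which they close (so a half turn about z gives the same grasp; the last joint's range is limited). The gripper opens to 85 mm and grips with 20 to 120 N. Pads are 22 mm wide; open, the fingers measure 114 mm over their backs; the gripper's body (76 mm by 85 mm) begins 54 mm behind the grasp point. The pads swing forward as they close: fully open they stand 13 mm farther back than shut.
Start: joints at [62.275, 12.628, 87.462, -0, 79.91, -7.225], TCP at [218.882, 585.411, 256.3] pointing down, gripper open.
Joint ranges: [-170.65, 170.65], [-52.31, 119.04], [5.05, 147.46], [-71.25, 251.25], [11.57, 151.72], [-153.62, 153.62]. Speed limits (degrees/s): [147.25, 147.25, 172.46, 180, 180, 180].

INTERFACE

Orientations are given as [roll, pitch, yaw] about the fixed x, y, z axes, in that order (R = Rz(yaw) Ry(pitch) Rx(roll)).
In Python, from bench import arm, eyes gives the robot as it stands. The module is installed in compiled form; this text tells all that it offers.
- The arm moves only by the tool jog_arm, never from a script. Its arguments are lists of equal length, an entry for each row: "translation": the shift along the world's x, y, z scaled (see below), a list of three; "turn": the turn about the world's z scaled (see below); "fingers": the gripper's target within -1 to 1 (fully open at 1, half-way at 0, shut at -1). In form: {"translation": [[tx, ty, tz], ...], "turn": [turn, ...], "fingers": [fingers, ...]}. A call has 1 to 5 rows; each row shifts and turns the commanded pose from where the row before left it; what a row does not reach is not made up. The controller multiplies each number of a shift by 0.05 m and each number of a turn by 0.1 rad. A row lasts 1/10 s, in which the tool goes at most 50 mm and 8.59 degrees, less where a joint would pass 70% of its speed; a pose out of reach is approached as far as the arm can. A call with a number of a shift or a turn outside -1 to 1 is refused whole. A call with a gripper value outside its range is refused whole. The fingers move at their own pace and stop on an object; "squeeze" is the grip in N (left out, the last holds). Time passes only in rows, so rows that do not move let the fingers close. It gives the time, the measured TCP pose, the force, the opening and the grip force at its end, in the units of the state.
- arm.sense(): the state, without advancing time (a new reading comes with each control period).
- eyes.capture(name): name is "side" or "top"; returns (picture, depth): 420x560x3 uint8, red, green, blue; 420x560 float32, mm along the optical axis (not along the pixel's ray), 0 where there is no reading.
- eyes.camera_model(name): a dict with "mtx" (3x3 intrinsics, pixels), "distortion" ([k1, k2, p1, p2, k3] as OpenCV has them; the pictures are not rectified), "extrinsics" (4x4, takes a point from world to camera coordinates). Camera axes: x right, y up, looking along -z (the intrinsics and any distortion apply to the point x, -y, -z); pixel columns grow to the right and rows downward; lengths in mm; the calibration is good to about 2 mm. A picture is of the moment at which its call begins. camera_model takes no time and is no camera call.
- arm.close_job(): hands the job in; it is judged then, once.
The state is a dict: "time": time; "joint_positions": joint angles; "joint_vel": joint speeds; "tau": joint torques, N m; "position": TCP position; "orientation": TCP orientation; "wrist_force": force on the tool from outside, world axes, zero at the start; "moment": the same for the moment, N m; "finger_gap": finger opening in mm; "grasp_force": force on a finger pad.
Only numpy, scipy, OpenCV 4.12 (cv2) and the standard library are available. Lean on these libraries where they do the work, as an engineer would, in place of code of your own. Each camera call takes 0.05 s, during which the arm holds its last target. There are 200 camera calls.

TASK

Put the clean sample cups away as one stack: nest all three, mouths up and each fully home in the one below, on the cup that already stands in the tray. The washed cup is upside down on the drain rack, so on the way lay it down on its side on the rack's free half and let go of it there, then take it again to finish turning it over. Set cups down rather than drop them, and leave the other things on the bench where they are.

Things in the scene. Friction and masses are not known exactly. Their poses are not given: they have to be found in the camera images.
- drained_cup_mid (a point): The washed steel cup, upside down on the drain rack's rods at first. The three cups are identical and hollow, 80 mm tall, about 110 g: a tapered body, a level shoulder 50 mm from the foot, then a straight collar 62 mm across and 30 mm tall up to the rim. Point: on the axis, 40 mm from foot and rim (the collar's middle is 25 mm further towards the mouth). Its z axis points from foot to mouth.
- spare_cup_mid (a point): Identical steel cup standing upright on the bench. Point on its axis, 40 mm above its foot; z axis from foot to mouth. Wall 2.5 mm, mouth 57 mm wide inside; the body's outside tapers from 54.6 mm across under the shoulder to 43 mm at the foot.
- base_cup_mid (a point): Identical steel cup standing upright on the tray's floor: the bottom of the stack. Point on its axis, 40 mm above its foot; z axis from foot to mouth. A cup nested fully home rests with its shoulder on the rim of the cup below, its foot 30 mm above the other's foot, with 1 mm of play all round.
- rack_top (a point): Drain rack fixed to the bench: base 60 x 270 mm, end plates 38 mm tall, and two level steel rods of 8 mm diameter along its y axis, 32 mm apart (centres), their tops 40 mm above the bench, open beneath. Point: midway between the rods at their tops' height, half-way along; z up. The washed cup stands over both rods, 55 to 75 mm towards +y.
- rack_free (a point): The middle of the rack's free half, 60 mm from its centre towards its -y, midway between the rods at their tops' height; y along the rods. A cup laid here along the rods rests in the groove between them and does not roll: it lies on its foot edge and shoulder, its axis about 13 degrees out of level (mouth end higher), its middle point about 25 mm above the rod tops.
- tray_in (a point): White tray fixed to the bench, 170 x 170 mm, walls 4 mm thick and 16 mm high, floor 4 to 5 mm thick. The point is the centre of its floor's upper side.
- slide_box_mid (a point): Bystander: wooden slide box, 85 x 100 x 32 mm. The point is at its centre.
- dish_mid (a point): Bystander: closed glass dish, 92 mm across, 20 mm high. The point is at its centre.
- stain_jar_mid (a point): Bystander: amber glass jar with a black cap, 50 mm across, 75 mm high. The point is at its centre.
- wash_bottle_mid (a point): Bystander: white bottle with a blue cap, 64 mm across, 150 mm high. The point is at its centre.
- beaker_mid (a point): Bystander: small glass beaker, 54 mm across, 60 mm high. The point is at its centre.
- counter_mid (a point): Bystander: steel tally counter lying flat, 48 mm across, 32 mm high. The point is at its centre.
- objective_case_mid (a point): Bystander: black case, 55 x 90 x 45 mm. The point is at its centre.
There are look-alikes about, which are no part of the job. Leave any turquoise look-alike of the part that bears tray_in alone. What is shaped like the part that bears drained_cup_mid but blue is not meant.

How it is judged:
By the outcome, as a careful person would: the job done as asked, in the order asked, and still so for the second after the job is handed in, with the robot touching nothing.
It also fails if it takes over 72 s, if anything falls off the work surface, if the arm or the gripper's body presses on something with over 40 N, if the wrist force passes 120 N, or if a joint passes its speed limit or range.

## Working session

There is one attempt and no reset: what is moved stays moved. The work goes in short steps, Python scripts to look and compute and a tool call to move; the robot and the scene stay as the last step left them, time stands still between calls to the robot, and variables do not carry over. Pictures are saved under pics/ and viewed, at most 10 in all, crops included, and the job is handed in when it is done.

Besides the shell and the picture viewer there is one more tool, called after "Emit:" in YAML: its name, and indented under it one key for each argument. jog_arm: Moves the arm, as the interface text tells. Its arguments: {"type":"object","properties":{"translation":{"type":"array"},"turn":{"type":"array"},"fingers":{"type":"array"},"squeeze":{"type":"number"}},"required":["translation","turn","fingers"]}

```bash
mkdir -p pics; cat > h.py <<'E'
import numpy as np, cv2
from bench import arm, eyes
def cap(n):
    p,d=eyes.capture(n); return p,d,eyes.camera_model(n)
def cloud(d,m):
    h,w=d.shape; v,u=np.mgrid[:h,:w]; K=np.array(m["mtx"],float)
    q=cv2.undistortPoints(np.stack([u,v],-1).reshape(-1,1,2).astype(np.float64),K,np.array(m["distortion"],float)).reshape(h,w,2)
    E=np.array(m["extrinsics"],float)
    c=np.stack([q[...,0]*d,-q[...,1]*d,-d],-1)
    P=(c-E[:3,3])@E[:3,:3]
    P[d<=0]=np.nan
    return P
def save(n,p): cv2.imwrite("pics/"+n+".png",cv2.cvtColor(p,cv2.COLOR_RGB2BGR))
E
python3 - <<'E'
from h import *
for n in("top","side"):
    p,d,m=cap(n); save(n+"0",p); np.savez(n+"0.npz",p=p,P=cloud(d,m)); 
    E=m["extrinsics"]; print(n,-np.array(E)[:3,:3].T@np.array(E)[:3,3],np.array(E)[2,:3])
s=arm.sense(); print(s["position"],s["orientation"],s["finger_gap"],arm.nose_length)
E
```

```text
top [ 345.9190913    84.80845609 1166.89735604] [-0.20346776  0.02880771  0.97865775]
side [ 221.77894495 -646.80871386  778.99153101] [-0.32936858 -0.69109763  0.64335092]
[218.64506699 584.9719389  255.30097592] [-1.79899571e+02 -1.35165633e-02  1.59500305e+02] 85.4019269479155 25.0
```

View pics/top0.png

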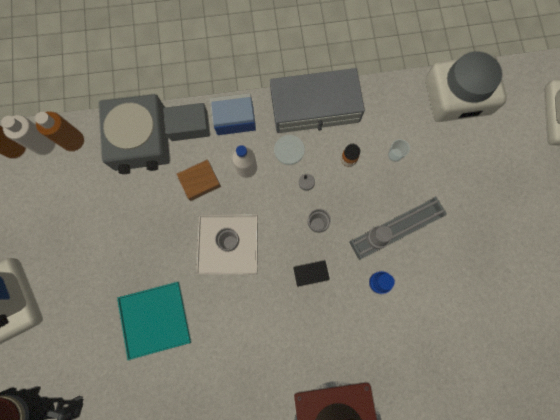

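View pics/side0.png

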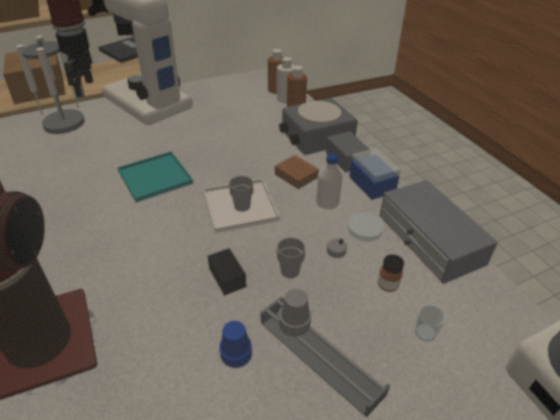

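The top view shows the white tray at (228,244) with the base cup in it at (227,240). The spare cup stands at (319,220), and the rack runs from (352,250) to (445,208) with the washed cup at (380,237). Look-alikes: the blue cup at (381,282) and the turquoise tray at (154,320). The steel cup on the rack and the white tray fit the description.

```bash
python3 - <<'E'
from h import *
T=np.load("top0.npz"); S=np.load("side0.npz")
p=T["p"]; save("crop0",cv2.resize(p[180:300,190:460],None,fx=2.9,fy=2.9,interpolation=cv2.INTER_CUBIC))
for nm,(u,v) in dict(drained=(380,237),spare=(319,218),base=(227,240),rackmid=(398,228),tray=(240,265),blue=(381,282)).items():
    print(nm,T["P"][v,u].round(1))
def fit(X):
    A=np.c_[2*X,np.ones(len(X))]; s=np.linalg.lstsq(A,(X**2).sum(1),rcond=None)[0]; return s[:2].round(1),round(float(np.sqrt(s[2]+s[:2]@s[:2])),1)
Q=[T["P"].reshape(-1,3),S["P"].reshape(-1,3)]
for nm,(u,v),zs in [("spare",(319,218),[(72,85)]),("base",(227,240),[(76,90)]),("drained",(380,237),[(113,126),(45,68)])]:
    c=T["P"][v,u][:2]
    for z0,z1 in zs:
        for k,q in enumerate(Q):
            m=(np.hypot(*(q[:,:2]-c).T)<50)&(q[:,2]>z0)&(q[:,2]<z1)
            X=q[m]
            r=cv2.minAreaRect(X[:,:2].astype(np.float32))
            print(nm,k,z0,len(X),"mean",X.mean(0).round(1),"fit",fit(X[:,:2]),"box",np.round(r[0],1),np.round(r[1],1),"maxz",np.percentile(X[:,2],95).round(1))
c=T["P"][228,398][:2]
for k,q in enumerate(Q):
    m=(np.hypot(*(q[:,:2]-c).T)<170)&(q[:,2]>28)&(q[:,2]<44)
    X=q[m]; print("rack",k,len(X),cv2.minAreaRect(X[:,:2].astype(np.float32)))
    np.save(f"rack{k}.npy",X)
q=Q[0]; c=T["P"][244,228][:2]; m=(np.abs(q[:,:2]-c).max(1)<130)&(q[:,2]>10)&(q[:,2]<22); print("tray",cv2.minAreaRect(q[m][:,:2].astype(np.float32)))
E
```

```text
drained [ 467.3 -174.7  120.9]
spare [560.5 -38.6   1.4]
base [531.3 232.9  11.2]
rackmid [ 499.6 -259.7    4.8]
tray [456.2 204.8   4.5]
blue [ 354.3 -165.5   79.6]
spare 0 72 77 mean [544.3 -32.   78.5] fit (array([542.9, -29.5]), 29.6) box [543.  -29.7] [60.2 60. ] maxz 81.8
spare 1 72 225 mean [543.3 -29.5  78.5] fit (array([543.5, -28.6]), 29.7) box [543.5 -29. ] [63.9 60.3] maxz 83.2
base 0 76 91 mean [525.1 226.1  82.3] fit (array([524.6, 225. ]), 29.7) box [524.4 224.9] [60.6 60.8] maxz 86.2
base 1 76 187 mean [525.8 224.7  82.2] fit (array([525.3, 226.7]), 29.8) box [525.8 226.6] [65.9 58.6] maxz 87.6
drained 0 113 220 mean [ 476.  -184.9  119.6] fit (array([ 476.1, -185. ]), 15.5) box [ 476.7 -185.1] [41.2 42.3] maxz 122.5
drained 1 113 422 mean [ 475.1 -188.1  120.5] fit (array([ 475.6, -187.2]), 16.3) box [ 476.5 -186. ] [42.6 43.1] maxz 123.2
drained 0 45 57 mean [ 467.3 -166.    57.9] fit (array([ 476. , -185.7]), 30.1) box [ 473.6 -179.1] [57.4 48.4] maxz 67.7
drained 1 45 225 mean [ 464.8 -206.4   56.5] fit (array([ 477.4, -183.2]), 32.8) box [ 461.3 -189.5] [36.9 78.7] maxz 66.6
rack 0 563 ((468.04437255859375, -264.74835205078125), (126.23027801513672, 280.6783447265625), 19.213420867919922)
rack 1 1433 ((450.2815246582031, -269.44439697265625), (164.4343719482422, 278.8763732910156), 19.558273315429688)
tray ((521.2783203125, 233.23907470703125), (169.98538208007812, 172.2100372314453), 82.51148223876953)
```

View pics/crop0.png

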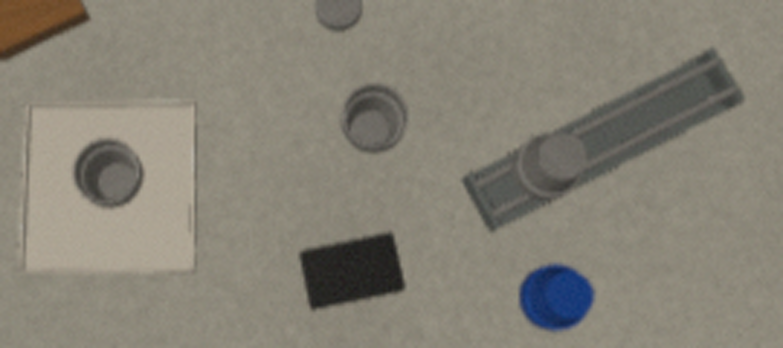

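The crop shows the steel inverted cup on the rack's left half at about (555,160) and the blue cup standing off the rack at (557,295). The right half of the rack is free.

```bash
python3 - <<'E'
from h import *
# end plates + rods: points z 30..44, near line through cup, exclude blue cup & drained cup
for k in (0,1):
    X=np.load(f"rack{k}.npy"); 
    X=X[(np.hypot(X[:,0]-354,X[:,1]+165)>75)]
    a=np.deg2rad(19.4); 
    for it in range(3):
        ex=np.array([np.cos(a),np.sin(a)]); ey=np.array([-np.sin(a),np.cos(a)])
        d=X[:,:2]-[476,-186]
        m=(abs(d@ex)<36)&(np.hypot(*d.T)>38)
        b=cv2.minAreaRect(X[m][:,:2].astype(np.float32))
        w=b[1]; ang=b[2] if w[1]>w[0] else b[2]-90
        a=np.deg2rad(ang)
    print(k,m.sum(),b,ang)
    c=np.array(b[0]); ex=np.array([np.cos(a),np.sin(a)]); ey=np.array([-np.sin(a),np.cos(a)])
    print("cup in rack frame",(np.array([476.2,-185.6])-c)@ex,(np.array([476.2,-185.6])-c)@ey)
    h=np.histogram((X[m][:,:2]-c)@ex,bins=np.arange(-36,37,3)); print(h[0])
# rotation of tools needed
print(arm.sense()["joint_positions"])
E
```

```text
0 514 ((499.7195129394531, -253.7095947265625), (59.14305877685547, 280.6783447265625), 19.213420867919922) 19.213420867919922
cup in rack frame 0.2045800117690071 72.05582925582412
[ 0  0  7  8  7 43 78 74 19  8  9  7  9  7  8  9 64 70 66  6  8  7  0  0]
1 1185 ((498.74053955078125, -252.22865295410156), (61.58189392089844, 278.8763732910156), 19.558273315429688) 19.558273315429688
cup in rack frame 1.0649840934684462 70.3300727043496
[  0   2  26  15  21  96 232 143  42  12  19  15  14  17  16  16 169 177
 101  19  16  13   4   0]
[ 6.22748834e+01  1.26714745e+01  8.75191558e+01  7.90089003e-04
  7.99107015e+01 -7.22557298e+00]
```

Rack centre is about (499, -253), yaw 19.4°. I'll nest the spare cup first.

Emit:
jog_arm:
  translation:
    - [0.433,-0.819,0]
    - [0.433,-0.819,0]
    - [0.433,-0.819,0]
    - [0.433,-0.819,0]
    - [0.433,-0.819,0]
  turn: [0,0,0,0,0]
  fingers: [1,1,1,1,1]
  squeeze: 40

```text
time: 0.6
position: [327.4, 378.9, 255.9]
orientation: [-180.0, -0.0, 159.5]
wrist_force: [1.7, 0.6, 0.6]
finger_gap: 85.6
grasp_force: 0.0
```

Emit:
jog_arm:
  translation:
    - [0.433,-0.819,0]
    - [0.433,-0.819,0]
    - [0.433,-0.819,0]
    - [0.433,-0.819,0]
    - [0.433,-0.819,0]
  turn: [0,0,0,0,0]
  fingers: [1,1,1,1,1]

```text
time: 1.1
position: [435.7, 174.1, 256.1]
orientation: [180.0, -0.0, 159.5]
wrist_force: [1.4, 0.9, 0.8]
finger_gap: 85.4
grasp_force: 0.0
```

Emit:
jog_arm:
  translation:
    - [0.433,-0.819,0]
    - [0.433,-0.819,0]
    - [0.433,-0.819,0]
    - [0.433,-0.819,0]
    - [0.433,-0.819,0]
  turn: [0,0,0,0,0]
  fingers: [1,1,1,1,1]

```text
time: 1.6
position: [543.9, -30.7, 255.9]
orientation: [180.0, -0.0, 159.5]
wrist_force: [0.6, 0.3, 0.7]
finger_gap: 85.2
grasp_force: 0.0
```

Emit:
jog_arm:
  translation:
    - [0,0,-0.6]
    - [0,0,-0.6]
  turn: [0,0]
  fingers: [1,1]

```text
time: 1.8
position: [544.6, -30.7, 196.0]
orientation: [180.0, 0.1, 159.3]
wrist_force: [-0.9, 0.4, -0.6]
finger_gap: 85.5
grasp_force: 0.0
```

Emit:
jog_arm:
  translation:
    - [0,0,-0.8]
    - [0,0,-0.8]
    - [0,0,-0.5]
    - [0,0,-0.3]
    - [0,0,0]
  turn: [0,0,0,0,0]
  fingers: [1,1,1,1,0.3]

```text
time: 2.3
position: [541.7, -28.5, 73.9]
orientation: [-180.0, -0.3, 159.5]
wrist_force: [-0.3, 0.4, 0.7]
finger_gap: 73.4
grasp_force: 0.0
```

Emit:
jog_arm:
  translation:
    - [0,0,0]
    - [0,0,0]
    - [0,0,0]
    - [0,0,0]
    - [0,0,0]
  turn: [0,0,0,0,0]
  fingers: [-1,-1,-1,-1,-1]

```text
time: 2.8
position: [543.9, -28.8, 76.9]
orientation: [180.0, 0.1, 159.5]
wrist_force: [0.1, 1.1, -2.1]
finger_gap: 62.3
grasp_force: 43.9
```

Emit:
jog_arm:
  translation:
    - [0,0,0.2]
    - [0,0,0.6]
    - [0,0,0.8]
    - [0,0,0.8]
    - [0,0,0]
  turn: [0,0,0,0,0]
  fingers: [-1,-1,-1,-1,-1]

```text
time: 3.3
position: [547.7, -29.6, 204.2]
orientation: [179.9, 0.7, 159.5]
wrist_force: [0.7, -0.3, -0.9]
finger_gap: 62.3
grasp_force: 44.5
```

Emit:
jog_arm:
  translation:
    - [-0.06,0.85,0]
    - [-0.06,0.85,0]
    - [-0.06,0.85,0]
    - [-0.06,0.85,0]
    - [-0.06,0.85,0]
  turn: [0,0,0,0,0]
  fingers: [-1,-1,-1,-1,-1]

```text
time: 3.8
position: [528.0, 185.2, 196.2]
orientation: [-180.0, -0.0, 159.5]
wrist_force: [-0.3, -0.3, -2.2]
finger_gap: 62.4
grasp_force: 44.6
```

Emit:
jog_arm:
  translation:
    - [-0.06,0.85,0]
    - [0,0,0]
    - [0,0,0]
    - [0,0,0]
  turn: [0,0,0,0]
  fingers: [-1,-1,-1,-1]

```text
time: 4.2
position: [525.5, 225.3, 196.0]
orientation: [-179.9, -0.0, 159.5]
wrist_force: [-0.2, 0.5, -1.5]
finger_gap: 62.2
grasp_force: 44.7
```

```bash
python3 - <<'E'
from h import *
for n in("side","top"):
    p,d,m=cap(n); save(n+"1",p); np.savez(n+"1.npz",p=p,P=cloud(d,m))
    K=np.array(m["mtx"]);E=np.array(m["extrinsics"])
    for z in (84,125,205):
        c=E[:3,:3]@[525,226,z]+E[:3,3]; print(n,z,cv2.projectPoints(np.array([[c[0],-c[1],-c[2]]]),np.zeros(3),np.zeros(3),K,np.array(m["distortion"]))[0].ravel().round())
print(arm.sense()["position"])
P=np.load("side1.npz")["P"].reshape(-1,3)
for z0 in range(110,215,8):
    m=(np.hypot(P[:,0]-525,P[:,1]-226)<60)&(P[:,2]>z0)&(P[:,2]<z0+8)
    X=P[m]
    if len(X)>5: print(z0,len(X),X.min(0).round(),X.max(0).round())
E
```

```text
side 84 [240. 183.]
side 125 [240. 170.]
side 205 [238. 142.]
top 84 [226. 238.]
top 125 [224. 236.]
top 205 [218. 231.]
[525.80180525 224.85781491 196.15286765]
118 18 [504. 204. 120.] [542. 223. 126.]
126 36 [503. 202. 126.] [542. 229. 134.]
134 48 [501. 200. 134.] [546. 233. 142.]
142 44 [501. 198. 142.] [545. 226. 150.]
150 53 [500. 198. 150.] [546. 224. 158.]
158 49 [499. 197. 158.] [544. 227. 166.]
166 42 [495. 193. 166.] [550. 255. 174.]
174 74 [495. 188. 174.] [552. 254. 182.]
182 97 [496. 182. 182.] [554. 256. 190.]
190 103 [496. 180. 190.] [554. 254. 198.]
198 84 [497. 181. 198.] [555. 254. 205.]
206 23 [503. 180. 207.] [532. 259. 214.]
```

View pics/side1.png

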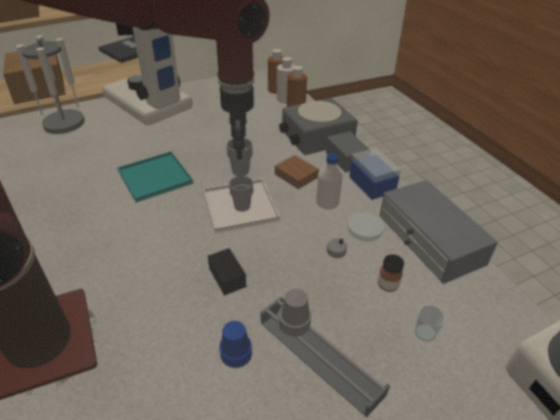

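The spare cup is held at (239,158), right above the base cup at (241,190). I'll fit both axes from the side camera before lowering.

```bash
cat >> h.py <<'E'
from scipy.optimize import least_squares
def axis(P,c,z0,z1,prof,tol=4):
    """fit vertical cup axis: prof(z)->radius, inlier iterated"""
    X=P.reshape(-1,3); X=X[(np.hypot(X[:,0]-c[0],X[:,1]-c[1])<45)&(X[:,2]>z0)&(X[:,2]<z1)]
    c=np.array(c,float)
    for t in (8,tol,tol):
        r=np.hypot(*(X[:,:2]-c).T)-prof(X[:,2]); Y=X[abs(r)<t]
        c=least_squares(lambda q:np.hypot(*(Y[:,:2]-q).T)-prof(Y[:,2]),c,loss="soft_l1").x
    return c.round(2),len(Y)
E
python3 - <<'E'
from h import *
P=np.load("side1.npz")["P"]
body=lambda f:(lambda z:21.5+5.8*(z-f)/50)
print("held",axis(P,(525,225),124,164,body(120)))
print("heldcollar",axis(P,(525,225),172,198,lambda z:31+0*z))
print("base collar",axis(P,(525,225),58,82,lambda z:31+0*z),"body",axis(P,(525,225),10,50,body(5)))
E
```

```text
held (array([525.22, 226.02]), 227)
heldcollar (array([525.38, 224.96]), 222)
base collar (array([525.65, 226.85]), 317) body (array([526.  , 228.42]), 193)
```

Emit:
jog_arm:
  translation:
    - [0.01,0.02,-0.4]
    - [0,0,-0.4]
    - [0,0,-0.3]
    - [0,0,-0.2]
    - [0,0,0]
  turn: [0,0,0,0,0]
  fingers: [-1,-1,-1,-1,-1]

```text
time: 4.8
position: [525.2, 226.3, 129.6]
orientation: [-179.9, -0.1, 159.4]
wrist_force: [-0.3, -0.8, -1.5]
finger_gap: 62.4
grasp_force: 44.7
```

Emit:
jog_arm:
  translation:
    - [0,0,-0.1]
    - [0,0,-0.1]
    - [0,0,-0.04]
    - [0,0,0]
  turn: [0,0,0,0]
  fingers: [-1,-1,-1,-1]

```text
time: 5.2
position: [526.1, 227.2, 119.2]
orientation: [-180.0, -0.0, 159.5]
wrist_force: [-1.0, -0.1, -1.2]
finger_gap: 62.5
grasp_force: 44.8
```

Emit:
jog_arm:
  translation:
    - [0,0,-0.05]
    - [0,0,-0.04]
    - [0,0,0]
  turn: [0,0,0]
  fingers: [-1,-1,-1]

```text
time: 5.5
position: [525.9, 227.1, 114.5]
orientation: [-180.0, -0.0, 159.5]
wrist_force: [-0.5, -1.0, -1.8]
finger_gap: 62.2
grasp_force: 44.8
```

Emit:
jog_arm:
  translation:
    - [0,0,-0.04]
    - [0,0,0]
  turn: [0,0]
  fingers: [-1,-1]

```text
time: 5.7
position: [526.0, 227.1, 112.5]
orientation: [-180.0, -0.0, 159.5]
wrist_force: [-0.4, -1.6, -1.2]
finger_gap: 62.6
grasp_force: 44.8
```

Emit:
jog_arm:
  translation:
    - [0,0,-0.02]
    - [0,0,0]
  turn: [0,0]
  fingers: [-1,-1]

```text
time: 5.9
position: [526.1, 227.1, 111.7]
orientation: [-180.0, -0.0, 159.5]
wrist_force: [-0.4, -0.9, -1.6]
finger_gap: 62.2
grasp_force: 44.8
```

Emit:
jog_arm:
  translation:
    - [0,0,-0.02]
    - [0,0,0]
  turn: [0,0]
  fingers: [-1,-1]

```text
time: 6.1
position: [526.2, 227.2, 110.8]
orientation: [-180.0, 0.0, 159.5]
wrist_force: [-0.5, -0.8, -1.1]
finger_gap: 62.5
grasp_force: 44.8
```

Emit:
jog_arm:
  translation:
    - [0,0,-0.02]
    - [0,0,0]
  turn: [0,0]
  fingers: [-1,-1]

```text
time: 6.3
position: [526.6, 227.1, 110.8]
orientation: [180.0, 0.1, 159.5]
wrist_force: [-1.6, -2.3, 5.6]
finger_gap: 62.1
grasp_force: 45.3
```

Emit:
jog_arm:
  translation:
    - [0,0,0]
    - [0,0,0]
    - [0,0,0]
    - [0,0,0.5]
    - [0,0,0.9]
  turn: [0,0,0,0,0]
  fingers: [0.7,1,1,1,1]

```text
time: 6.8
position: [523.3, 226.4, 176.3]
orientation: [-179.7, -0.4, 159.5]
wrist_force: [0.6, -0.1, 0.7]
finger_gap: 85.8
grasp_force: 0.0
```

Emit:
jog_arm:
  translation:
    - [0,0,0.9]
    - [-0.1,-0.8,0.7]
    - [-0.1,-0.826,0]
    - [-0.1,-0.826,0]
    - [-0.1,-0.826,0]
  turn: [0,-0.874,-0.874,-0.874,-0.874]
  fingers: [1,1,1,1,1]

```text
time: 7.3
position: [506.2, 64.6, 258.0]
orientation: [180.0, 0.1, 139.3]
wrist_force: [-0.1, -0.1, -0.4]
finger_gap: 85.2
grasp_force: 0.0
```

Emit:
jog_arm:
  translation:
    - [-0.1,-0.826,0]
    - [-0.1,-0.826,0]
    - [-0.1,-0.826,0]
    - [-0.1,-0.826,0]
    - [-0.1,-0.826,0]
  turn: [-0.874,-0.874,-0.874,-0.874,-0.874]
  fingers: [1,1,1,1,1]

```text
time: 7.8
position: [481.0, -142.2, 257.7]
orientation: [180.0, 0.0, 114.2]
wrist_force: [0.6, 0.7, 0.5]
finger_gap: 85.5
grasp_force: 0.0
```

Emit:
jog_arm:
  translation:
    - [-0.1,-0.826,0]
    - [0,-0.026,0]
    - [0,0,0]
  turn: [-0.874,0,0]
  fingers: [1,1,1]

```text
time: 8.1
position: [476.2, -183.9, 257.3]
orientation: [180.0, -0.0, 109.3]
wrist_force: [0.6, 0.4, -0.2]
finger_gap: 85.3
grasp_force: 0.0
```

```bash
python3 - <<'E'
from h import *
p,d,m=cap("side"); P=cloud(d,m)
print("stack collar",axis(P,(526,227),90,113,lambda z:31+0*z))
X=P.reshape(-1,3); X=X[np.hypot(X[:,0]-526,X[:,1]-227)<40]; print("top z",np.percentile(X[:,2],[90,97,99]))
body=lambda z:21.5+5.8*(120-z)/50
print("drained",axis(P,(476,-186),74,117,body),axis(P,(476,-186),44,68,lambda z:31+0*z))
print(arm.sense()["position"],arm.sense()["orientation"])
E
```

```text
stack collar (array([525.98, 227.05]), 318)
top z [110.20612097 114.88898229 117.062201  ]
drained (array([ 476.83, -184.98]), 457) (array([ 476.68, -185.14]), 237)
[ 476.37918914 -182.96393694  257.3505663 ] [ 1.79995532e+02 -4.91483447e-02  1.09430698e+02]
```

Emit:
jog_arm:
  translation:
    - [0.006,-0.04,-0.8]
    - [0,0,-0.8]
    - [0,0,-0.8]
    - [0,0,-0.4]
    - [0,0,-0.1]
  turn: [0,0,0,0,0]
  fingers: [1,1,1,1,1]
  squeeze: 25

```text
time: 8.65
position: [475.0, -182.4, 109.5]
orientation: [-179.8, -0.3, 109.6]
wrist_force: [-0.1, -0.1, 0.2]
finger_gap: 85.4
grasp_force: 0.0
```

Emit:
jog_arm:
  translation:
    - [0,0,0]
    - [0,0,0]
    - [0,0,0]
    - [0,0,0]
    - [0,0,0]
  turn: [0,0,0,0,0]
  fingers: [0,-1,-1,-1,-1]

```text
time: 9.15
position: [478.2, -185.8, 114.6]
orientation: [179.8, 0.1, 109.4]
wrist_force: [0.3, 1.2, 6.1]
finger_gap: 48.3
grasp_force: 25.6
```

Emit:
jog_arm:
  translation:
    - [0,0,0]
    - [0,0,0]
    - [0,0,0.1]
    - [0,0,0.2]
    - [0,0,0.2]
  turn: [0,0,0,0,0]
  fingers: [-1,-1,-1,-1,-1]

```text
time: 9.65
position: [476.4, -185.3, 138.2]
orientation: [-180.0, -0.0, 109.4]
wrist_force: [-1.9, -0.7, -0.2]
finger_gap: 48.7
grasp_force: 25.8
```

```bash
python3 - <<'E'
from h import *
p,d,m=cap("side"); save("side2",cv2.resize(p[200:400,200:420],None,fx=3,fy=3)); P=cloud(d,m).reshape(-1,3)
X=P[np.hypot(P[:,0]-477,P[:,1]+185)<36]
for z0 in range(40,150,10):
    Y=X[(X[:,2]>z0)&(X[:,2]<z0+10)]; print(z0,len(Y),Y.min(0).round() if len(Y) else "",Y.max(0).round() if len(Y) else "")
E
```

```text
40 59 [ 448. -220.   40.] [ 503. -159.   44.]
50 0  
60 49 [ 445. -216.   63.] [ 502. -178.   70.]
70 102 [ 444. -217.   70.] [ 500. -177.   80.]
80 113 [ 445. -216.   80.] [ 498. -174.   90.]
90 204 [ 445. -217.   90.] [ 508. -171.  100.]
100 111 [ 450. -213.  100.] [ 501. -184.  110.]
110 76 [ 450. -210.  110.] [ 496. -198.  120.]
120 105 [ 443. -208.  120.] [ 510. -183.  130.]
130 113 [ 442. -208.  130.] [ 509. -165.  140.]
140 322 [ 443. -206.  140.] [ 510. -163.  150.]
```

View pics/side2.png

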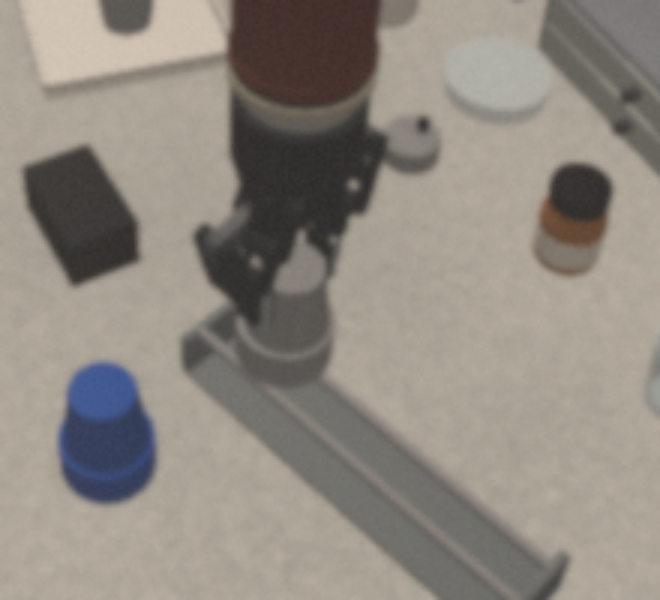

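The image shows the washed cup gripped near its foot and lifted straight. I'll carry it past the free end and tilt it by pushing the collar against the end plate.

Emit:
jog_arm:
  translation:
    - [0.269,-0.779,0]
    - [0.269,-0.779,0]
    - [0.269,-0.779,0]
    - [0.269,-0.779,0]
    - [0.269,-0.779,0]
  turn: [0,0,0,0,0]
  fingers: [-1,-1,-1,-1,-1]

```text
time: 10.2
position: [544.4, -381.8, 137.9]
orientation: [180.0, 0.0, 109.4]
wrist_force: [0.0, -0.3, 0.0]
finger_gap: 48.4
grasp_force: 25.8
```

Emit:
jog_arm:
  translation:
    - [0.269,-0.779,0]
    - [0,0,-0.35]
    - [0,0,-0.35]
    - [0,0,0]
    - [0,0,0]
  turn: [0,0,0,0,0]
  fingers: [-1,-1,-1,-1,-1]

```text
time: 10.7
position: [556.6, -417.1, 101.2]
orientation: [-179.9, -0.2, 109.5]
wrist_force: [-0.8, 0.3, 0.2]
finger_gap: 48.5
grasp_force: 25.9
```

```bash
python3 - <<'E'
from h import *
p,d,m=cap("side"); save("side3",cv2.resize(p[220:420,280:500],None,fx=3,fy=3)); P=cloud(d,m).reshape(-1,3)
a=np.deg2rad(19.4); ex=np.array([np.cos(a),np.sin(a)]); ey=np.array([-np.sin(a),np.cos(a)])
D=P[:,:2]-[499,-253]; R=np.c_[D@ex,D@ey,P[:,2]]
s=arm.sense(); print(s["position"],(np.array(s["position"])[:2]-[499,-253])@ey,(np.array(s["position"])[:2]-[499,-253])@ex)
for z0 in range(20,140,10):
    Y=R[(abs(R[:,0])<34)&(R[:,1]<-120)&(R[:,1]>-260)&(R[:,2]>z0)&(R[:,2]<z0+10)]; print(z0,len(Y),np.percentile(Y,2,axis=0).round() if len(Y) else "",np.percentile(Y,98,axis=0).round() if len(Y) else "")
E
```

```text
[ 557.35540658 -417.73860686  102.50140467] -174.76858453055817 0.3223795841322712
20 39 [ -30. -156.   20.] [   4. -131.   30.]
30 167 [ -29. -161.   31.] [  29. -121.   40.]
40 82 [ -30. -170.   40.] [  20. -121.   50.]
50 132 [ -30. -203.   51.] [  19. -147.   60.]
60 104 [ -27. -200.   60.] [   2. -158.   70.]
70 62 [ -23. -199.   70.] [   7. -183.   80.]
80 69 [ -30. -198.   81.] [   6. -180.   89.]
90 74 [ -30. -196.   90.] [  28. -182.  100.]
100 156 [ -29. -195.  101.] [  20. -173.  109.]
110 2 [ -30. -183.  110.] [ -28. -183.  111.]
120 8 [ -32. -186.  123.] [ -23. -185.  130.]
130 14 [ -34. -185.  132.] [ -29. -181.  140.]
```

View pics/side3.png

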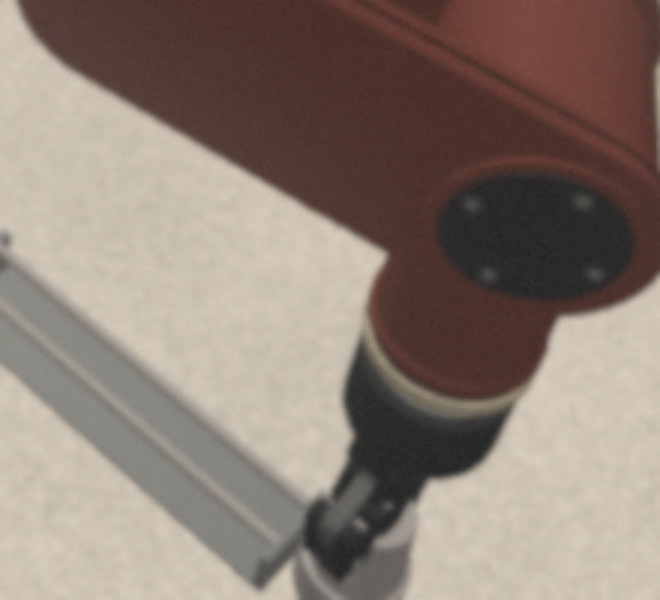

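The cup hangs just outside the end plate. Now I'll push toward the rack in small steps and watch the force.

Emit:
jog_arm:
  translation:
    - [-0.066,0.189,0]
    - [-0.033,0.094,0]
    - [0,0,0]
  turn: [0,0,0]
  fingers: [-1,-1,-1]
  squeeze: 25

```text
time: 11.05
position: [553.1, -404.4, 104.1]
orientation: [179.9, 0.1, 109.5]
wrist_force: [0.2, -1.3, -0.3]
finger_gap: 48.7
grasp_force: 25.6
```

Emit:
jog_arm:
  translation:
    - [-0.033,0.094,0]
    - [0,0,0]
  turn: [0,0]
  fingers: [-1,-1]

```text
time: 11.25
position: [551.2, -400.1, 103.5]
orientation: [180.0, 0.1, 109.4]
wrist_force: [2.3, -2.8, 1.8]
finger_gap: 48.0
grasp_force: 25.5
```

Emit:
jog_arm:
  translation:
    - [-0.033,0.094,0]
    - [0,0,0]
  turn: [0,0]
  fingers: [-1,-1]

```text
time: 11.45
position: [549.3, -395.2, 102.9]
orientation: [180.0, 0.0, 109.4]
wrist_force: [0.6, -2.5, 2.4]
finger_gap: 48.5
grasp_force: 25.5
```

Emit:
jog_arm:
  translation:
    - [-0.033,0.094,0]
    - [-0.033,0.094,0]
    - [0,0,0]
  turn: [0,0,0]
  fingers: [-1,-1,-1]

```text
time: 11.75
position: [545.8, -385.4, 102.8]
orientation: [180.0, -0.0, 109.4]
wrist_force: [1.2, -1.6, 4.0]
finger_gap: 48.6
grasp_force: 25.8
```

Emit:
jog_arm:
  translation:
    - [-0.033,0.094,0]
    - [-0.033,0.094,0]
    - [0,0,0]
  turn: [0,0,0]
  fingers: [-1,-1,-1]

```text
time: 12.05
position: [542.3, -375.8, 102.6]
orientation: [-180.0, -0.0, 109.4]
wrist_force: [0.4, -1.4, 4.0]
finger_gap: 48.7
grasp_force: 25.0
```

```bash
cat >> h.py <<'E'
def rack(P):
    a=np.deg2rad(19.4); ex=np.array([np.cos(a),np.sin(a)]); ey=np.array([-np.sin(a),np.cos(a)])
    P=np.asarray(P).reshape(-1,3); D=P[:,:2]-[499,-253]; return np.c_[D@ex,D@ey,P[:,2]]
E
python3 - <<'E'
from h import *
p,d,m=cap("side"); save("side4",cv2.resize(p[300:420,340:500],None,fx=4,fy=4)); print(rack(arm.sense()["position"]))
p,d,m=cap("top"); save("top4",cv2.resize(p[140:280,380:520],None,fx=4,fy=4))
E
```

```text
[[ 1.08814169e-01 -1.30533241e+02  1.02635991e+02]]
```

View pics/side4.png

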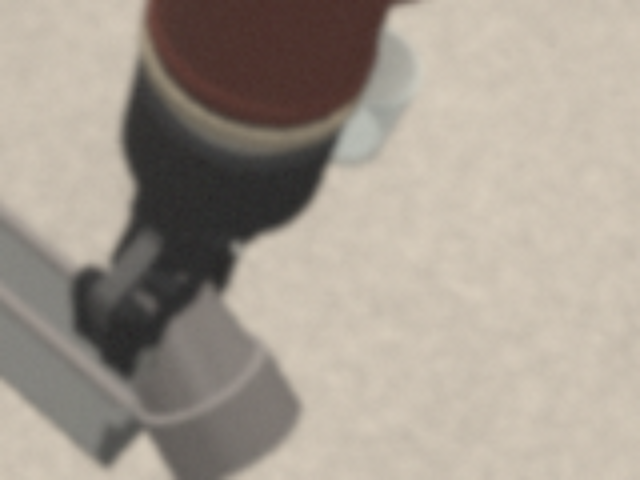

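The view shows the cup tilted about 45° in the pads, with the mouth away from the rack. I'll lift, shift over the free half and lay it down along the arc.

Emit:
jog_arm:
  translation:
    - [-0.02,0.06,0.5]
    - [0,0,0.5]
    - [-0.16,0.45,0]
    - [-0.16,0.45,0]
    - [0,0,0]
  turn: [0,0,0,0,0]
  fingers: [-1,-1,-1,-1,-1]

```text
time: 12.65
position: [523.8, -324.8, 150.4]
orientation: [-179.9, -0.4, 109.5]
wrist_force: [-0.0, 0.6, -1.3]
finger_gap: 48.5
grasp_force: 25.5
```

Emit:
jog_arm:
  translation:
    - [0,0,-0.4]
    - [0,0,-0.2]
    - [0,0,0]
    - [0,0,0]
  turn: [0,0,0,0]
  fingers: [-1,-1,-1,-1]

```text
time: 13.05
position: [525.2, -328.5, 121.7]
orientation: [-179.9, -0.1, 109.4]
wrist_force: [0.7, -1.2, -0.5]
finger_gap: 48.3
grasp_force: 25.5
```

```bash
python3 - <<'E'
from h import *
print(rack(arm.sense()["position"]))
p,d,m=cap("side"); save("side5",cv2.resize(p[290:410,300:460],None,fx=4,fy=4)); R=rack(cloud(d,m))
for y0 in range(-150,-40,10):
    Y=R[(abs(R[:,0])<36)&(R[:,1]>y0)&(R[:,1]<y0+10)&(R[:,2]>43)]; print(y0,len(Y),np.percentile(Y[:,2],[2,50,98]).round() if len(Y) else "")
E
```

```text
[[ -0.37119736 -79.90805559 121.73871485]]
-150 374 [ 88. 435. 458.]
-140 476 [ 83. 417. 469.]
-130 373 [ 72. 103. 474.]
-120 1291 [ 78. 303. 474.]
-110 1164 [ 83. 305. 473.]
-100 1289 [ 88. 270. 474.]
-90 997 [101. 267. 474.]
-80 582 [118. 346. 474.]
-70 523 [219. 347. 474.]
-60 422 [236. 465. 482.]
-50 320 [290. 470. 489.]
```

View pics/side5.png

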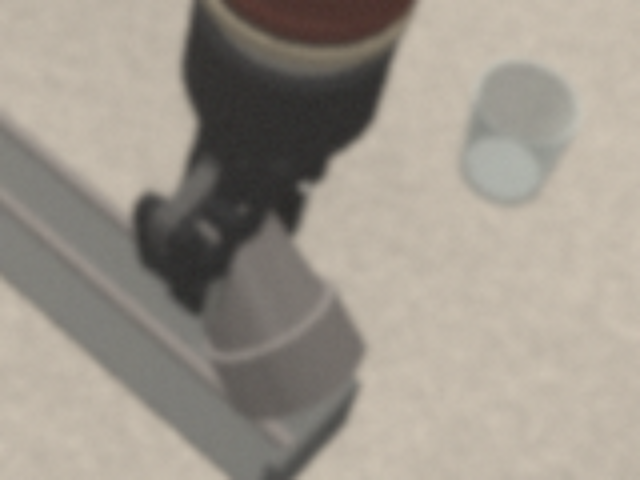

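Emit:
jog_arm:
  translation:
    - [0,0,-0.1]
    - [0,0,-0.08]
    - [0,0,0]
  turn: [0,0,0]
  fingers: [-1,-1,-1]

```text
time: 13.4
position: [526.6, -329.0, 115.9]
orientation: [179.9, 0.1, 109.4]
wrist_force: [-2.0, 3.4, 10.8]
finger_gap: 48.7
grasp_force: 27.7
```

Emit:
jog_arm:
  translation:
    - [-0.053,0.151,-0.06]
    - [0,0,0]
    - [-0.046,0.132,-0.07]
    - [0,0,0]
  turn: [0,0,0,0]
  fingers: [-1,-1,-1,-1]

```text
time: 13.8
position: [521.5, -314.0, 108.0]
orientation: [179.9, 0.0, 109.4]
wrist_force: [1.4, 3.7, 5.2]
finger_gap: 48.2
grasp_force: 24.9
```

Emit:
jog_arm:
  translation:
    - [-0.04,0.113,-0.11]
    - [0,0,0]
    - [-0.04,0.113,-0.11]
    - [0,0,0]
  turn: [0,0,0,0]
  fingers: [-1,-1,-1,-1]

```text
time: 14.2
position: [516.1, -302.3, 95.1]
orientation: [-180.0, -0.1, 109.4]
wrist_force: [2.0, 2.8, 2.7]
finger_gap: 47.8
grasp_force: 25.3
```

```bash
python3 - <<'E'
from h import *
print(rack(arm.sense()["position"]))
p,d,m=cap("side"); save("side6",cv2.resize(p[290:410,300:460],None,fx=4,fy=4))
E
```

```text
[[ -0.22459211 -52.14278077  95.07077885]]
```

View pics/side6.png

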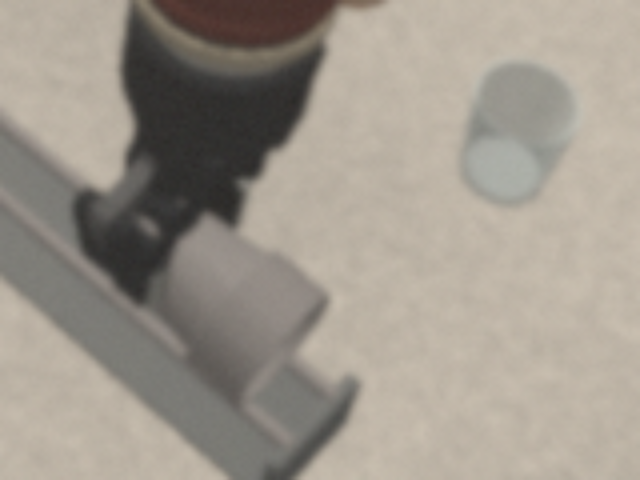

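The cup is now nearly on its side on the rods (about 75°), and forces are low. I'll finish the arc.

Emit:
jog_arm:
  translation:
    - [-0.027,0.075,-0.12]
    - [0,0,0]
    - [-0.02,0.057,-0.12]
    - [0,0,0]
  turn: [0,0,0,0]
  fingers: [-1,-1,-1,-1]

```text
time: 14.65
position: [514.0, -296.1, 83.6]
orientation: [-180.0, -0.1, 109.4]
wrist_force: [0.6, 2.7, 2.7]
finger_gap: 47.8
grasp_force: 25.3
```

Emit:
jog_arm:
  translation:
    - [-0.007,0.019,-0.08]
    - [0,0,0]
  turn: [0,0]
  fingers: [-1,-1]

```text
time: 14.85
position: [514.4, -296.5, 82.7]
orientation: [180.0, 0.1, 109.4]
wrist_force: [-5.4, 5.8, 17.8]
finger_gap: 47.1
grasp_force: 27.3
```

Emit:
jog_arm:
  translation:
    - [0,0,-0.04]
    - [0,0,0]
  turn: [0,0]
  fingers: [-1,-1]

```text
time: 15.05
position: [514.5, -296.6, 82.4]
orientation: [-180.0, 0.1, 109.4]
wrist_force: [-10.0, 8.0, 30.4]
finger_gap: 47.8
grasp_force: 29.1
```

```bash
python3 - <<'E'
from h import *
print(rack(arm.sense()["position"]))
p,d,m=cap("side"); R=rack(cloud(d,m)); np.save("R7.npy",R)
for y0 in range(-120,-5,8):
    Y=R[(abs(R[:,0])<32)&(R[:,1]>y0)&(R[:,1]<y0+8)&(R[:,2]>46)&(R[:,2]<115)]; print(y0,len(Y),np.percentile(Y,[2,98],axis=0).round().tolist() if len(Y) else "")
E
```

```text
[[  0.14531375 -46.26063104  82.4306082 ]]
-120 14 [[-16.0, -113.0, 47.0], [19.0, -112.0, 53.0]]
-112 117 [[-28.0, -112.0, 46.0], [32.0, -104.0, 88.0]]
-104 223 [[-28.0, -104.0, 47.0], [31.0, -96.0, 105.0]]
-96 221 [[-29.0, -96.0, 47.0], [31.0, -88.0, 103.0]]
-88 163 [[-30.0, -88.0, 58.0], [23.0, -80.0, 101.0]]
-80 137 [[-29.0, -80.0, 64.0], [21.0, -72.0, 100.0]]
-72 106 [[-24.0, -72.0, 60.0], [16.0, -64.0, 95.0]]
-64 174 [[-30.0, -64.0, 59.0], [30.0, -56.0, 113.0]]
-56 156 [[-31.0, -56.0, 66.0], [29.0, -48.0, 112.0]]
-48 43 [[-30.0, -48.0, 66.0], [28.0, -41.0, 112.0]]
-40 8 [[-24.0, -38.0, 78.0], [-4.0, -32.0, 114.0]]
-32 5 [[-5.0, -31.0, 73.0], [15.0, -28.0, 79.0]]
-24 0 
-16 0 
-8 0
```

The cup already rests (collar slope about 14°, rim top at 105), so the extra push only pressed on it. I'll relieve the load, slide 10 mm toward the free centre, then release.

Emit:
jog_arm:
  translation:
    - [0,0,0.11]
    - [0,0,0]
    - [-0.033,0.094,0]
    - [-0.033,0.094,0]
    - [0,0,0]
  turn: [0,0,0,0,0]
  fingers: [-1,-1,-1,-1,-1]

```text
time: 15.6
position: [510.4, -285.5, 83.3]
orientation: [-180.0, -0.0, 109.4]
wrist_force: [-0.0, 1.3, 4.1]
finger_gap: 47.4
grasp_force: 26.0
```

Emit:
jog_arm:
  translation:
    - [0,0,0]
    - [0,0,0]
    - [0,0,0]
    - [0,0,0]
    - [0,0,0]
  turn: [0,0,0,0,0]
  fingers: [-0.1,0.1,0.4,0.8,1]

```text
time: 16.1
position: [510.3, -286.2, 83.0]
orientation: [-180.0, -0.0, 109.4]
wrist_force: [0.1, -0.1, -0.1]
finger_gap: 84.8
grasp_force: 0.0
```

Emit:
jog_arm:
  translation:
    - [0,0,0]
    - [0,0,0.2]
    - [0,0,0.6]
    - [0,0,0.6]
    - [0,0,0]
  turn: [0,0,0,0,0]
  fingers: [1,1,1,1,1]

```text
time: 16.6
position: [513.4, -288.3, 159.6]
orientation: [179.7, 0.5, 109.4]
wrist_force: [0.5, 0.3, 1.0]
finger_gap: 85.5
grasp_force: 0.0
```

```bash
python3 - <<'E'
from h import *
print(rack(arm.sense()["position"]))
for n in ("side","top"):
  p,d,m=cap(n); save("x8"+n,p); R=rack(cloud(d,m))
  for y0 in range(-120,-5,8):
    Y=R[(abs(R[:,0])<34)&(R[:,1]>y0)&(R[:,1]<y0+8)&(R[:,2]>50)&(R[:,2]<112)]; print(y0,len(Y),np.percentile(Y,[2,98],axis=0).round().tolist() if len(Y) else "")
E
```

```text
[[  1.88869081 -38.11211376 159.61386205]]
-120 0 
-112 0 
-104 33 [[-29.0, -100.0, 51.0], [30.0, -96.0, 71.0]]
-96 144 [[-29.0, -96.0, 51.0], [32.0, -88.0, 103.0]]
-88 214 [[-29.0, -88.0, 51.0], [31.0, -80.0, 105.0]]
-80 187 [[-30.0, -80.0, 51.0], [29.0, -72.0, 102.0]]
-72 144 [[-29.0, -72.0, 66.0], [22.0, -64.0, 101.0]]
-64 109 [[-24.0, -64.0, 59.0], [19.0, -56.0, 99.0]]
-56 116 [[-23.0, -56.0, 60.0], [19.0, -48.0, 93.0]]
-48 115 [[-24.0, -48.0, 59.0], [17.0, -40.0, 90.0]]
-40 106 [[-22.0, -40.0, 56.0], [16.0, -32.0, 87.0]]
-32 96 [[-22.0, -32.0, 56.0], [15.0, -24.0, 84.0]]
-24 74 [[-21.0, -24.0, 54.0], [15.0, -16.0, 81.0]]
-16 11 [[-16.0, -16.0, 68.0], [18.0, -14.0, 77.0]]
-8 0 
-120 0 
-112 0 
-104 0 
-96 0 
-88 0 
-80 4 [[26.0, -74.0, 76.0], [31.0, -72.0, 87.0]]
-72 15 [[10.0, -70.0, 74.0], [31.0, -64.0, 97.0]]
-64 37 [[3.0, -64.0, 70.0], [29.0, -57.0, 98.0]]
-56 38 [[-4.0, -56.0, 68.0], [25.0, -48.0, 93.0]]
-48 46 [[-13.0, -48.0, 73.0], [24.0, -40.0, 91.0]]
-40 54 [[-21.0, -40.0, 65.0], [23.0, -32.0, 87.0]]
-32 60 [[-21.0, -32.0, 62.0], [22.0, -24.0, 85.0]]
-24 61 [[-20.0, -23.0, 52.0], [19.0, -16.0, 80.0]]
-16 15 [[-11.0, -16.0, 64.0], [19.0, -13.0, 78.0]]
-8 0
```

The cup lies in the groove at about ry -57, released. Regrasp at the collar, ry ≈ -80.

Emit:
jog_arm:
  translation:
    - [0.15,-0.428,0]
    - [0.15,-0.428,0]
    - [0,0,-0.7]
    - [0,0,-0.5]
    - [0,0,-0.26]
  turn: [0,0,0,0,0]
  fingers: [1,1,1,1,1]

```text
time: 17.2
position: [523.3, -327.4, 76.3]
orientation: [-179.8, -0.3, 109.4]
wrist_force: [0.0, -0.2, -0.5]
finger_gap: 85.4
grasp_force: 0.0
```

Emit:
jog_arm:
  translation:
    - [0,0,0]
    - [0,0,0]
    - [0,0,0]
    - [0,0,0]
    - [0,0,0]
  turn: [0,0,0,0,0]
  fingers: [0.5,-1,-1,-1,-1]
  squeeze: 25

```text
time: 17.7
position: [526.2, -329.4, 81.7]
orientation: [180.0, 0.1, 109.4]
wrist_force: [-0.2, -0.7, -0.7]
finger_gap: 61.8
grasp_force: 29.9
```

Emit:
jog_arm:
  translation:
    - [0,0,0.1]
    - [0,0,0.2]
    - [0,0,0.3]
    - [0,0,0.3]
    - [0,0,0]
  turn: [0,0,0,0,0]
  fingers: [-1,-1,-1,-1,-1]

```text
time: 18.2
position: [527.6, -330.6, 129.8]
orientation: [179.8, 0.3, 109.4]
wrist_force: [-0.0, 0.3, -0.7]
finger_gap: 62.0
grasp_force: 29.9
```

```bash
python3 - <<'E'
from h import *
s=arm.sense();print(rack(s["position"]),s["position"])
for n in ("side",):
  p,d,m=cap(n); save("x9"+n,p); R=rack(cloud(d,m))
  for y0 in range(-120,15,8):
    Y=R[(abs(R[:,0])<26)&(R[:,1]>y0)&(R[:,1]<y0+8)&(R[:,2]>46)&(R[:,2]<160)]; print(y0,len(Y),np.percentile(Y,[2,98],axis=0).round().tolist() if len(Y) else "")
E
```

```text
[[  1.17890224 -82.67334366 129.83067425]] [ 527.57283871 -330.58778545  129.83067425]
-120 0 
-112 11 [[-8.0, -105.0, 94.0], [13.0, -104.0, 99.0]]
-104 117 [[-24.0, -104.0, 94.0], [25.0, -96.0, 113.0]]
-96 165 [[-25.0, -96.0, 93.0], [26.0, -88.0, 154.0]]
-88 82 [[-3.0, -88.0, 91.0], [25.0, -80.0, 151.0]]
-80 36 [[-19.0, -80.0, 90.0], [25.0, -74.0, 152.0]]
-72 1 [[-1.0, -70.0, 149.0], [-1.0, -70.0, 149.0]]
-64 0 
-56 3 [[-6.0, -49.0, 137.0], [-2.0, -49.0, 140.0]]
-48 45 [[-22.0, -47.0, 108.0], [13.0, -40.0, 139.0]]
-40 98 [[-21.0, -40.0, 101.0], [16.0, -32.0, 136.0]]
-32 92 [[-19.0, -32.0, 102.0], [16.0, -24.0, 132.0]]
-24 77 [[-19.0, -24.0, 108.0], [15.0, -17.0, 129.0]]
-16 0 
-8 0 
0 0 
8 0
```

Tilt is held by the pads at about 15°. I'll lower again, loosen the grip so the collar hinges, and lift with the foot resting on the rods.

Emit:
jog_arm:
  translation:
    - [0,0,-0.4]
    - [0,0,-0.4]
    - [0,0,-0.06]
    - [0,0,0]
  turn: [0,0,0,0]
  fingers: [-1,-1,-1,-1]
  squeeze: 20

```text
time: 18.65
position: [525.2, -328.6, 81.9]
orientation: [-179.9, -0.1, 109.4]
wrist_force: [0.2, 0.9, -0.4]
finger_gap: 62.0
grasp_force: 29.9
```

Emit:
jog_arm:
  translation:
    - [0,0,0]
    - [0,0,0]
  turn: [0,0]
  fingers: [0.43,0.43]

```text
time: 18.85
position: [526.0, -329.3, 83.4]
orientation: [180.0, 0.0, 109.4]
wrist_force: [0.2, -0.8, -1.6]
finger_gap: 62.1
grasp_force: 29.9
```

Emit:
jog_arm:
  translation:
    - [0,0,0]
    - [0,0,0]
  turn: [0,0]
  fingers: [0.445,0.445]

```text
time: 19.05
position: [525.8, -329.2, 83.1]
orientation: [180.0, 0.0, 109.4]
wrist_force: [0.5, 0.2, -0.3]
finger_gap: 62.0
grasp_force: 29.9
```

Emit:
jog_arm:
  translation:
    - [0,0,0]
    - [0,0,0]
  turn: [0,0]
  fingers: [0.452,0.452]

```text
time: 19.25
position: [525.7, -329.1, 82.7]
orientation: [180.0, 0.0, 109.4]
wrist_force: [0.3, 0.1, -0.5]
finger_gap: 62.1
grasp_force: 29.9
```

Emit:
jog_arm:
  translation:
    - [0,0,0]
    - [0,0,0]
  turn: [0,0]
  fingers: [0.458,0.458]

```text
time: 19.45
position: [525.6, -329.0, 82.6]
orientation: [-180.0, -0.0, 109.4]
wrist_force: [0.7, -0.7, -0.8]
finger_gap: 62.5
grasp_force: 22.9
```

Emit:
jog_arm:
  translation:
    - [0,0,0]
    - [0,0,0]
  turn: [0,0]
  fingers: [0.464,0.464]

```text
time: 19.65
position: [525.6, -329.0, 82.6]
orientation: [-180.0, -0.0, 109.4]
wrist_force: [-0.3, -0.6, -1.7]
finger_gap: 62.8
grasp_force: 16.1
```

The grip is springy, about 7 N per 0.006. I'll go to about 4 N and lift slowly.

Emit:
jog_arm:
  translation:
    - [0,0,0]
    - [0,0,0]
  turn: [0,0]
  fingers: [0.47,0.474]

```text
time: 19.85
position: [525.7, -329.1, 82.6]
orientation: [180.0, 0.0, 109.4]
wrist_force: [0.5, -0.3, -1.4]
finger_gap: 63.0
grasp_force: 6.3
```

Emit:
jog_arm:
  translation:
    - [0,0,0]
    - [0.005,-0.013,0.08]
    - [0.005,-0.013,0.08]
    - [0.005,-0.013,0.08]
    - [0,0,0]
  turn: [0,0,0,0,0]
  fingers: [0.474,0.474,0.474,0.474,0.474]

```text
time: 20.35
position: [527.0, -331.6, 95.8]
orientation: [179.9, 0.1, 109.4]
wrist_force: [0.3, 0.7, -0.7]
finger_gap: 62.5
grasp_force: 6.3
```

```bash
cat >> h.py <<'E'
def look(zmax=170,y0=-130,y1=20,n="side",tag=None):
  p,d,m=cap(n); 
  if tag: save(tag,p)
  s=arm.sense();print(rack(s["position"]).round(1),s["finger_gap"],s["grasp_force"])
  R=rack(cloud(d,m))
  for y in range(y0,y1,8):
    Y=R[(abs(R[:,0])<24)&(R[:,1]>y)&(R[:,1]<y+8)&(R[:,2]>46)&(R[:,2]<zmax)]
    if len(Y)>3: print(y,len(Y),np.percentile(Y[:,2],[2,98]).round())
E
python3 -c "
from h import *
look(tag='x10')"
```

```text
[[  0.2 -83.1  95.3]] 62.97751300358641 6.333826514710381
-106 125 [ 60. 168.]
-98 155 [ 58. 168.]
-90 91 [ 57. 143.]
-82 42 [ 56. 144.]
-50 43 [ 74. 106.]
-42 98 [ 70. 102.]
-34 102 [ 70. 100.]
-26 89 [72. 97.]
-18 9 [89. 94.]
```

Emit:
jog_arm:
  translation:
    - [-0.01,0.026,-0.1]
    - [0,0,-0.1]
    - [0,0,0]
    - [0,0,0]
    - [0,0,0]
  turn: [0,0,0,0,0]
  fingers: [0.474,0.474,0.474,0.476,0.477]

```text
time: 20.9
position: [525.9, -329.7, 84.5]
orientation: [-180.0, -0.0, 109.4]
wrist_force: [-0.5, 0.1, -1.1]
finger_gap: 63.0
grasp_force: 3.9
```

Emit:
jog_arm:
  translation:
    - [0,0,0.06]
    - [0,0,0.06]
    - [0,0,0.06]
    - [0,0,0.06]
    - [0,0,0]
  turn: [0,0,0,0,0]
  fingers: [0.478,0.478,0.478,0.478,0.478]

```text
time: 21.4
position: [526.3, -330.0, 97.4]
orientation: [180.0, 0.1, 109.4]
wrist_force: [-0.8, -0.9, -1.4]
finger_gap: 63.0
grasp_force: 3.2
```

```bash
python3 -c "
from h import *
look(tag='x11')"
```

```text
[[  0.1 -81.6  97.1]] 63.08904224155569 3.198112735972245
-106 87 [ 61. 169.]
-98 156 [ 61. 168.]
-90 119 [ 58. 144.]
-82 59 [ 58. 145.]
-50 33 [101. 107.]
-42 86 [ 73. 104.]
-34 104 [ 70. 102.]
-26 91 [ 72. 100.]
-18 27 [84. 97.]
```

Emit:
jog_arm:
  translation:
    - [0,0,-0.15]
    - [0,0,0]
    - [0,0,0]
    - [0,0,0]
  turn: [0,0,0,0]
  fingers: [0.478,0.479,0.4795,0.4795]

```text
time: 21.85
position: [525.9, -329.7, 88.9]
orientation: [-180.0, -0.0, 109.4]
wrist_force: [-0.1, 0.7, -0.0]
finger_gap: 63.1
grasp_force: 0.0
```

Emit:
jog_arm:
  translation:
    - [0,0,0.06]
    - [0,0,0.06]
    - [0,0,0.06]
    - [0,0,0]
    - [0,0,0]
  turn: [0,0,0,0,0]
  fingers: [0.4795,0.4795,0.4795,0.4795,0.4795]

```text
time: 22.35
position: [526.0, -329.8, 98.4]
orientation: [180.0, 0.0, 109.4]
wrist_force: [0.3, -0.6, -0.3]
finger_gap: 63.4
grasp_force: 0.0
```

```bash
python3 -c "
from h import *
look(tag='x12')"
```

```text
[[ -0.1 -81.3  98.2]] 62.719024367917555 0.0
-114 8 [47. 51.]
-106 77 [ 46. 111.]
-98 153 [ 47. 169.]
-90 112 [ 46. 145.]
-82 10 [ 48. 146.]
-74 12 [95. 98.]
-50 4 [62. 85.]
-42 53 [52. 87.]
-34 91 [54. 84.]
-26 75 [58. 81.]
```

The grip let go at the limit and the cup settled back on the rods. A grip on just the outer 8 mm of the collar has far less torsional hold and a longer gravity lever, so I'll try that.

Emit:
jog_arm:
  translation:
    - [0,0,0]
    - [0,0,0]
    - [0.139,-0.396,0]
    - [0,0,-0.3]
    - [0,0,0]
  turn: [0,0,0,0,0]
  fingers: [0.7,0.8,0.8,0.8,0.5]

```text
time: 22.9
position: [531.3, -348.3, 80.1]
orientation: [-179.9, -0.2, 109.4]
wrist_force: [-0.7, 0.2, 0.2]
finger_gap: 64.4
grasp_force: 0.0
```

Emit:
jog_arm:
  translation:
    - [0,0,0]
    - [0,0,0]
    - [0,0,0]
    - [0,0,0]
  turn: [0,0,0,0]
  fingers: [0.47,0.47,0.472,0.474]

```text
time: 23.3
position: [533.0, -349.4, 83.5]
orientation: [180.0, 0.0, 109.4]
wrist_force: [-0.1, 0.6, -0.2]
finger_gap: 63.2
grasp_force: 0.0
```

Emit:
jog_arm:
  translation:
    - [0,0,0.06]
    - [0,0,0.06]
    - [0,0,0.06]
    - [0,0,0.06]
    - [0,0,0]
  turn: [0,0,0,0,0]
  fingers: [0.474,0.474,0.474,0.474,0.474]

```text
time: 23.8
position: [533.2, -349.8, 95.9]
orientation: [180.0, 0.1, 109.4]
wrist_force: [0.9, 0.9, 0.1]
finger_gap: 63.2
grasp_force: 0.0
```

```bash
python3 -c "
from h import *
look(tag='x13')"
```

```text
[[   0.  -102.6   95.6]] 62.648507772734504 0.0
-122 43 [144. 170.]
-114 19 [ 47. 169.]
-106 60 [ 46. 144.]
-98 19 [ 46. 130.]
-90 4 [ 54. 169.]
-74 15 [62. 99.]
-66 79 [59. 95.]
-58 113 [60. 91.]
-50 109 [59. 89.]
-42 104 [53. 86.]
-34 101 [53. 83.]
-26 73 [57. 81.]
```

Emit:
jog_arm:
  translation:
    - [0,0,-0.24]
    - [0,0,0]
    - [0,0,0]
    - [0,0,0]
  turn: [0,0,0,0]
  fingers: [0.474,0.466,0.462,0.462]

```text
time: 24.25
position: [532.7, -349.3, 82.6]
orientation: [-180.0, -0.0, 109.4]
wrist_force: [-0.1, -0.3, -0.1]
finger_gap: 62.2
grasp_force: 0.0
```

Emit:
jog_arm:
  translation:
    - [0,0,0]
    - [0,0,0]
    - [0,0,0]
  turn: [0,0,0]
  fingers: [0.468,0.471,0.471]

```text
time: 24.55
position: [532.9, -349.6, 83.3]
orientation: [180.0, 0.0, 109.4]
wrist_force: [0.3, -0.0, 1.3]
finger_gap: 62.6
grasp_force: 0.0
```

Emit:
jog_arm:
  translation:
    - [0,0,0]
    - [0,0,0]
    - [0,0,0]
  turn: [0,0,0]
  fingers: [0.455,0.45,0.44]

```text
time: 24.85
position: [533.0, -349.7, 83.3]
orientation: [180.0, 0.0, 109.4]
wrist_force: [-0.5, -0.6, 1.2]
finger_gap: 61.8
grasp_force: 12.6
```

Emit:
jog_arm:
  translation:
    - [0,0,0]
    - [0,0,0]
    - [0,0,0]
  turn: [0,0,0]
  fingers: [0.44,0.43,0.43]

```text
time: 25.15
position: [533.0, -349.6, 83.3]
orientation: [180.0, 0.0, 109.4]
wrist_force: [0.2, -1.1, 1.4]
finger_gap: 61.4
grasp_force: 21.3
```

```bash
python3 - <<'E'
from h import *
p,d,m=cap("side"); save("side14",cv2.resize(p[280:400,300:460],None,fx=4,fy=4)); R=rack(cloud(d,m))
for y in range(-126,-10,4):
    Y=R[(abs(R[:,0])<32)&(R[:,1]>y)&(R[:,1]<y+4)&(R[:,2]>46)&(R[:,2]<112)]
    if len(Y): i=Y[:,0].argmin(); print(y,len(Y),Y[:,2].max().round(),Y[:,0].min().round(),Y[:,2].min().round())
E
```

```text
-114 15 108.0 -32.0 69.0
-110 6 72.0 -15.0 47.0
-106 47 86.0 -13.0 46.0
-102 22 72.0 10.0 46.0
-90 5 56.0 24.0 52.0
-86 2 54.0 24.0 54.0
-82 1 51.0 25.0 51.0
-74 12 99.0 -17.0 93.0
-70 26 100.0 -25.0 59.0
-66 48 97.0 -25.0 57.0
-62 56 93.0 -25.0 59.0
-58 59 93.0 -24.0 57.0
-54 58 90.0 -23.0 60.0
-50 53 89.0 -23.0 59.0
-46 56 87.0 -23.0 54.0
-42 54 87.0 -23.0 51.0
-38 53 85.0 -22.0 56.0
-34 53 84.0 -22.0 50.0
-30 42 82.0 -22.0 54.0
-26 47 81.0 -21.0 55.0
-22 26 81.0 -17.0 67.0
```

View pics/side14.png

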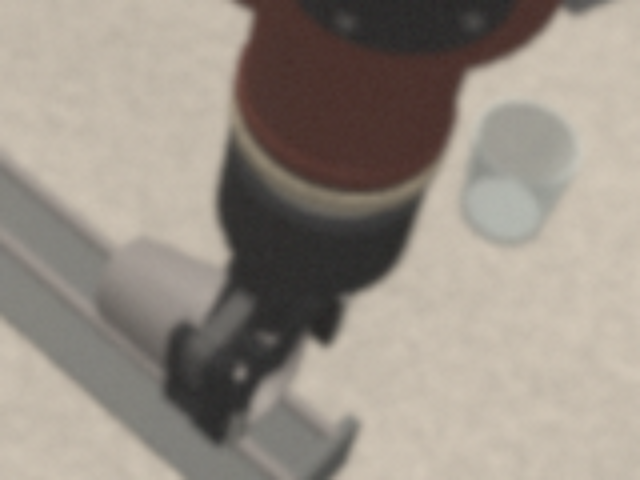

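The rim end of the collar is held now (21 N). Loosen to about 5 N and lift.

Emit:
jog_arm:
  translation:
    - [0,0,0]
    - [0,0,0]
    - [0,0,0]
  turn: [0,0,0]
  fingers: [0.44,0.446,0.446]

```text
time: 25.5
position: [532.9, -349.6, 83.2]
orientation: [180.0, 0.0, 109.4]
wrist_force: [0.6, -0.8, 1.8]
finger_gap: 61.6
grasp_force: 10.6
```

Emit:
jog_arm:
  translation:
    - [0,0,0.06]
    - [0,0,0.06]
    - [0,0,0.06]
    - [0,0,0.06]
    - [0,0,0]
  turn: [0,0,0,0,0]
  fingers: [0.446,0.446,0.446,0.446,0.446]

```text
time: 26.0
position: [533.1, -349.7, 95.7]
orientation: [180.0, 0.0, 109.4]
wrist_force: [-0.5, -0.6, 0.1]
finger_gap: 61.8
grasp_force: 10.3
```

```bash
python3 -c "
from h import *
look()"
```

```text
[[  -0.  -102.4   95.4]] 61.75633347208397 10.330560395959765
-122 42 [143. 170.]
-114 31 [ 57. 169.]
-106 81 [ 56. 144.]
-98 10 [ 56. 143.]
-90 9 [ 53. 169.]
-74 38 [ 99. 111.]
-66 97 [ 74. 107.]
-58 118 [ 69. 103.]
-50 114 [ 69. 101.]
-42 104 [69. 97.]
-34 96 [65. 95.]
-26 75 [69. 92.]
```

Emit:
jog_arm:
  translation:
    - [0,0,0]
    - [0,0,0]
    - [0,0,0]
  turn: [0,0,0]
  fingers: [0.45,0.452,0.452]

```text
time: 26.35
position: [532.7, -349.5, 94.9]
orientation: [-180.0, -0.0, 109.4]
wrist_force: [0.2, 0.2, -0.7]
finger_gap: 62.3
grasp_force: 1.6
```

```bash
python3 -c "
from h import *
look(y0=-66)"
```

```text
[[  -0.3 -102.2   94.9]] 61.901567698489295 1.5809857079875655
-66 89 [ 62. 105.]
-58 110 [62. 97.]
-50 106 [59. 93.]
-42 96 [54. 88.]
-34 89 [52. 83.]
-26 51 [61. 79.]
```

Emit:
jog_arm:
  translation:
    - [0,0,0]
    - [0,0,0]
    - [0,0,0]
  turn: [0,0,0]
  fingers: [0.453,0.454,0.454]

```text
time: 26.7
position: [532.9, -349.5, 95.2]
orientation: [180.0, 0.0, 109.4]
wrist_force: [0.0, -0.3, -0.4]
finger_gap: 62.4
grasp_force: 0.4
```

```bash
python3 -c "
from h import *
look(y0=-66)"
```

```text
[[  -0.  -102.3   95.2]] 61.96136588532565 0.3647548987646587
-66 86 [58. 92.]
-58 109 [59. 89.]
-50 105 [59. 86.]
-42 103 [53. 84.]
-34 81 [58. 81.]
-26 4 [76. 77.]
```

At about 1.6 N the cup hinges (tilt reached about 27°) before slipping back. Redo it: regrip, loosen to about 2.5 N and lift along the arc.

Emit:
jog_arm:
  translation:
    - [0,0,0]
    - [0.02,-0.057,-0.24]
    - [0,0,0]
    - [0,0,0]
    - [0,0,0]
  turn: [0,0,0,0,0]
  fingers: [0.49,0.49,0.46,0.44,0.44]

```text
time: 27.25
position: [533.6, -352.2, 82.6]
orientation: [-180.0, -0.0, 109.4]
wrist_force: [-0.6, 0.1, -0.4]
finger_gap: 61.6
grasp_force: 13.0
```

Emit:
jog_arm:
  translation:
    - [0,0,0]
    - [0,0,0.06]
    - [0,0,0]
    - [0,0,0]
    - [0,0,0]
  turn: [0,0,0,0,0]
  fingers: [0.444,0.444,0.448,0.449,0.45]

```text
time: 27.75
position: [533.9, -352.4, 86.2]
orientation: [180.0, 0.0, 109.4]
wrist_force: [0.1, -0.0, -0.2]
finger_gap: 61.5
grasp_force: 3.0
```

```bash
python3 -c "
from h import *
look(y0=-66)"
```

```text
[[-1.000e-01 -1.053e+02  8.610e+01]] 62.10425128953217 3.012260156792763
-66 111 [61. 93.]
-58 110 [59. 90.]
-50 101 [56. 87.]
-42 100 [55. 83.]
-34 71 [58. 80.]
-26 4 [75. 78.]
```

Emit:
jog_arm:
  translation:
    - [-0.012,0.034,0.06]
    - [-0.012,0.034,0.06]
    - [-0.012,0.034,0.06]
    - [-0.014,0.038,0.06]
    - [-0.016,0.045,0.06]
  turn: [0,0,0,0,0]
  fingers: [0.4505,0.4505,0.4505,0.4505,0.4505]

```text
time: 28.3
position: [530.6, -342.9, 101.5]
orientation: [180.0, 0.0, 109.4]
wrist_force: [0.0, -0.7, -1.8]
finger_gap: 61.9
grasp_force: 2.0
```

```bash
python3 -c "
from h import *
look(y0=-66)"
```

```text
[[ 1.00e-01 -9.52e+01  1.02e+02]] 61.81984949240959 2.0223716873078956
-66 27 [ 88. 110.]
-58 69 [ 62. 107.]
-50 98 [59. 96.]
-42 92 [55. 91.]
-34 85 [52. 85.]
-26 43 [66. 79.]
```

Hinging works (about 29°, foot on the rods). Continue along the arc.

Emit:
jog_arm:
  translation:
    - [-0.02,0.057,0.056]
    - [-0.02,0.057,0.056]
    - [-0.02,0.057,0.056]
    - [-0.023,0.066,0.054]
    - [-0.023,0.066,0.054]
  turn: [0,0,0,0,0]
  fingers: [0.4505,0.4505,0.4505,0.4505,0.4505]

```text
time: 28.85
position: [525.1, -327.6, 115.1]
orientation: [-180.0, -0.0, 109.4]
wrist_force: [-0.9, -0.2, -0.3]
finger_gap: 61.5
grasp_force: 2.0
```

```bash
python3 -c "
from h import *
look(y0=-66)"
```

```text
[[  0.  -78.8 115.5]] 61.93996699011873 1.9724561716975586
-58 14 [59. 72.]
-50 16 [ 53. 115.]
-42 47 [ 49. 113.]
-34 52 [51. 89.]
-26 57 [53. 85.]
-18 28 [63. 75.]
```

Emit:
jog_arm:
  translation:
    - [-0.029,0.083,0.04]
    - [-0.029,0.083,0.036]
    - [-0.029,0.083,0.032]
    - [-0.03,0.085,0.028]
    - [-0.03,0.085,0.024]
  turn: [0,0,0,0,0]
  fingers: [0.4505,0.4505,0.4505,0.4505,0.4505]

```text
time: 29.4
position: [517.9, -306.7, 123.2]
orientation: [180.0, 0.0, 109.4]
wrist_force: [1.3, -0.1, 0.2]
finger_gap: 62.1
grasp_force: 2.1
```

```bash
python3 -c "
from h import *
look(y0=-90)"
```

```text
[[ 1.000e-01 -5.630e+01  1.232e+02]] 61.85920648466687 2.0817102043565683
-90 15 [105. 109.]
-82 57 [ 93. 112.]
-74 88 [ 82. 127.]
-66 60 [ 70. 157.]
-58 54 [60. 91.]
-50 59 [52. 79.]
-42 42 [48. 82.]
-34 40 [ 47. 102.]
-26 32 [49. 87.]
-18 13 [51. 69.]
```

Emit:
jog_arm:
  translation:
    - [-0.033,0.094,0.016]
    - [-0.033,0.094,0.012]
    - [-0.033,0.094,0]
    - [-0.033,0.094,-0.004]
    - [-0.033,0.094,-0.01]
  turn: [0,0,0,0,0]
  fingers: [0.4505,0.4505,0.4505,0.4505,0.4505]

```text
time: 29.95
position: [509.5, -283.1, 123.6]
orientation: [180.0, -0.0, 109.4]
wrist_force: [0.1, -0.2, 2.0]
finger_gap: 61.8
grasp_force: 2.3
```

```bash
python3 -c "
from h import *
look(y0=-90)"
```

```text
[[-1.000e-01 -3.100e+01  1.233e+02]] 61.780235991488155 2.4287656533851987
-66 53 [ 94. 120.]
-58 97 [ 90. 120.]
-50 109 [ 49. 120.]
-42 73 [48. 93.]
-34 62 [ 49. 150.]
-26 64 [ 48. 148.]
-18 71 [48. 82.]
-10 18 [ 66. 113.]
```

The cup stands nearly upright, with the rim at about 120 over both rods. Settle it and check its axis.

Emit:
jog_arm:
  translation:
    - [0,0,-0.02]
    - [0,0,-0.02]
    - [0,0,0]
    - [0,0,0]
  turn: [0,0,0,0]
  fingers: [0.4505,0.4505,0.4505,0.452]

```text
time: 30.4
position: [509.6, -283.5, 121.3]
orientation: [-180.0, -0.0, 109.4]
wrist_force: [-0.2, 1.0, 1.0]
finger_gap: 61.8
grasp_force: 0.3
```

Emit:
jog_arm:
  translation:
    - [0,0,0]
    - [0,0,0]
    - [0,0,0]
    - [0,0,0]
    - [0,0,0]
  turn: [0,0,0,0,0]
  fingers: [0.455,0.46,0.5,0.7,1]

```text
time: 30.9
position: [509.6, -283.5, 121.5]
orientation: [-180.0, -0.0, 109.4]
wrist_force: [1.1, 0.2, 0.2]
finger_gap: 84.4
grasp_force: 0.0
```

```bash
python3 - <<'E'
from h import *
s=arm.sense(); print(s["position"],s["wrist_force"])
p,d,m=cap("side"); P=cloud(d,m)
body=lambda z:21.5+5.8*(z-40)/50
c=s["position"][:2]
print(axis(P,c,46,62,body),axis(P,c,62,85,body),axis(P,c,93,104,lambda z:31+0*z),axis(P,c,104,118,lambda z:31+0*z))
E
```

```text
[ 509.59991317 -283.48697674  121.50331933] [1.09664956 0.24210416 0.23998794]
(array([ 507.25, -272.82]), 118) (array([ 505.09, -272.26]), 190) (array([ 505.22, -272.79]), 143) (array([ 505.88, -272.04]), 143)
```

The cup stands upright on the rods at (505.5, -272.4). Regrasp it firmly at the collar and carry it to the stack.

Emit:
jog_arm:
  translation:
    - [-0.041,0.111,0]
    - [-0.041,0.111,0]
    - [0,0,-0.1]
    - [0,0,0]
    - [0,0,0]
  turn: [0,0,0,0,0]
  fingers: [1,1,1,0.6,-1]
  squeeze: 40

```text
time: 31.45
position: [505.5, -272.4, 116.5]
orientation: [-180.0, -0.0, 109.4]
wrist_force: [1.5, -0.9, 0.7]
finger_gap: 61.5
grasp_force: 43.6
```

Emit:
jog_arm:
  translation:
    - [0,0,0]
    - [0,0,0]
    - [0,0,0]
    - [0,0,0.1]
    - [0,0,0.3]
  turn: [0,0,0,0,0]
  fingers: [-1,-1,-1,-1,-1]

```text
time: 31.95
position: [504.4, -271.6, 135.5]
orientation: [-179.9, -0.2, 109.4]
wrist_force: [0.3, 0.4, -0.9]
finger_gap: 61.1
grasp_force: 43.6
```

Emit:
jog_arm:
  translation:
    - [0,0,0.6]
    - [0,0,0.7]
    - [0,0,0.5]
    - [0,0,0]
    - [0,0,0]
  turn: [0,0,0,0,0]
  fingers: [-1,-1,-1,-1,-1]

```text
time: 32.45
position: [505.9, -272.6, 227.8]
orientation: [179.9, 0.1, 109.4]
wrist_force: [-0.6, -0.4, -0.8]
finger_gap: 61.2
grasp_force: 43.8
```

```bash
python3 - <<'E'
from h import *
s=arm.sense(); z=s["position"][2]; print(s["position"],s["finger_gap"],s["grasp_force"])
p,d,m=cap("side"); P=cloud(d,m); f=z-76.3; c=s["position"][:2]
body=lambda z:21.5+5.8*(z-f)/50
print(f,axis(P,c,f+4,f+24,body),axis(P,c,f+24,f+46,body),axis(P,c,f+53,f+78,lambda z:31+0*z))
X=P.reshape(-1,3); X=X[np.hypot(*(X[:,:2]-c).T)<30]; X=X[X[:,2]>60]; print("foot",np.percentile(X[:,2],[1,3]))
E
```

```text
[ 505.87977158 -272.6386254   227.81806648] 61.16242367619523 43.753307987353764
151.51806648288743 (array([ 508. , -273.2]), 168) (array([ 506.12, -273.58]), 331) (array([ 505.69, -273.13]), 497)
foot [156.37193982 162.63857023]
```

Emit:
jog_arm:
  translation:
    - [0.037,0.5,0]
    - [0.037,0.908,0]
    - [0.037,0.908,0]
    - [0.037,0.908,0]
    - [0.037,0.908,0]
  turn: [0,0,0,0,0]
  fingers: [-1,-1,-1,-1,-1]

```text
time: 33.0
position: [513.4, -63.9, 224.6]
orientation: [-179.8, -0.1, 109.4]
wrist_force: [1.4, 0.5, -1.7]
finger_gap: 61.4
grasp_force: 43.7
```

Emit:
jog_arm:
  translation:
    - [0.037,0.908,0]
    - [0.037,0.908,0]
    - [0.037,0.908,0]
    - [0.037,0.908,0]
    - [0.037,0.908,0]
  turn: [0,0,0,0,0]
  fingers: [-1,-1,-1,-1,-1]

```text
time: 33.5
position: [522.7, 162.9, 224.6]
orientation: [-179.8, -0.0, 109.4]
wrist_force: [0.1, 0.2, -0.9]
finger_gap: 61.3
grasp_force: 43.7
```

Emit:
jog_arm:
  translation:
    - [0.037,0.9,0]
    - [0,0.416,0]
    - [0,0,0]
    - [0,0,0]
  turn: [0,0,0,0]
  fingers: [-1,-1,-1,-1]

```text
time: 33.9
position: [524.9, 226.8, 224.8]
orientation: [-179.8, 0.0, 109.5]
wrist_force: [0.1, -0.1, -1.0]
finger_gap: 61.1
grasp_force: 43.8
```

```bash
python3 - <<'E'
from h import *
s=arm.sense(); z=s["position"][2]; print(s["position"])
p,d,m=cap("side"); P=cloud(d,m); f=z-76.3; c=s["position"][:2]
body=lambda z:21.5+5.8*(z-f)/50
print(f,axis(P,c,f+4,f+24,body),axis(P,c,f+24,f+46,body),axis(P,c,f+53,f+78,lambda z:31+0*z))
print("stack",axis(P,(526,227),88,113,lambda z:31+0*z),axis(P,(526,227),58,84,lambda z:31+0*z))
E
```

```text
[524.88460721 226.79798877 224.77886459]
148.47886459422995 (array([525.29, 226.74]), 111) (array([525.49, 226.63]), 140) (array([523.53, 225.17]), 357)
stack (array([525.63, 226.83]), 344) (array([526.01, 228.22]), 195)
```

Emit:
jog_arm:
  translation:
    - [0.012,0.008,-0.5]
    - [0,0,-0.5]
    - [0,0,-0.3]
    - [0,0,-0.14]
    - [0,0,0]
  turn: [0,0,0,0,0]
  fingers: [-1,-1,-1,-1,-1]

```text
time: 34.45
position: [526.0, 226.5, 153.6]
orientation: [-179.9, -0.0, 109.4]
wrist_force: [1.0, -0.5, -0.6]
finger_gap: 61.5
grasp_force: 43.8
```

Emit:
jog_arm:
  translation:
    - [0,0,-0.06]
    - [0,0,-0.04]
    - [0,0,0]
  turn: [0,0,0]
  fingers: [-1,-1,-1]

```text
time: 34.75
position: [526.8, 227.5, 150.1]
orientation: [180.0, 0.0, 109.4]
wrist_force: [-0.7, -0.7, -0.7]
finger_gap: 61.0
grasp_force: 43.8
```

Emit:
jog_arm:
  translation:
    - [0,0,-0.04]
    - [0,0,0]
  turn: [0,0]
  fingers: [-1,-1]

```text
time: 34.95
position: [526.5, 227.5, 147.6]
orientation: [180.0, -0.0, 109.4]
wrist_force: [-1.1, -0.2, -0.9]
finger_gap: 61.2
grasp_force: 43.8
```

Emit:
jog_arm:
  translation:
    - [0,0,-0.02]
    - [0,0,0]
  turn: [0,0]
  fingers: [-1,-1]

```text
time: 35.15
position: [526.4, 227.4, 146.5]
orientation: [-180.0, -0.0, 109.4]
wrist_force: [-1.1, -0.5, 0.3]
finger_gap: 61.4
grasp_force: 43.8
```

Emit:
jog_arm:
  translation:
    - [0,0,-0.04]
    - [0,0,0]
  turn: [0,0]
  fingers: [-1,-1]

```text
time: 35.35
position: [526.3, 227.4, 144.2]
orientation: [-180.0, -0.0, 109.4]
wrist_force: [-0.8, 0.3, -1.2]
finger_gap: 61.3
grasp_force: 43.8
```

Emit:
jog_arm:
  translation:
    - [0,0,-0.03]
    - [0,0,0]
  turn: [0,0]
  fingers: [-1,-1]

```text
time: 35.55
position: [526.3, 227.4, 142.8]
orientation: [-180.0, -0.0, 109.4]
wrist_force: [-0.9, -0.2, -0.8]
finger_gap: 61.4
grasp_force: 43.8
```

Emit:
jog_arm:
  translation:
    - [0,0,-0.02]
    - [0,0,0]
  turn: [0,0]
  fingers: [-1,-1]

```text
time: 35.75
position: [526.4, 227.4, 142.0]
orientation: [-180.0, -0.0, 109.4]
wrist_force: [-1.3, 0.2, 0.3]
finger_gap: 61.6
grasp_force: 43.8
```

Emit:
jog_arm:
  translation:
    - [0,0,-0.02]
    - [0,0,0]
  turn: [0,0]
  fingers: [-1,-1]

```text
time: 35.95
position: [526.5, 227.4, 141.3]
orientation: [-180.0, -0.0, 109.4]
wrist_force: [-1.9, -0.3, 2.2]
finger_gap: 61.0
grasp_force: 44.0
```

Emit:
jog_arm:
  translation:
    - [0,0,-0.02]
    - [0,0,0]
  turn: [0,0]
  fingers: [-1,-1]

```text
time: 36.15
position: [526.6, 227.6, 141.2]
orientation: [180.0, -0.0, 109.4]
wrist_force: [-5.2, -0.5, 7.3]
finger_gap: 61.5
grasp_force: 44.8
```

Emit:
jog_arm:
  translation:
    - [0,0,0]
    - [0,0,0]
    - [0,0,0]
    - [0,0,0]
    - [0,0,0]
  turn: [0,0,0,0,0]
  fingers: [0.45,0.6,0.8,1,1]

```text
time: 36.65
position: [526.5, 227.4, 139.9]
orientation: [-180.0, 0.0, 109.4]
wrist_force: [0.8, -0.4, -0.5]
finger_gap: 85.3
grasp_force: 0.0
```

Emit:
jog_arm:
  translation:
    - [0,0,0.3]
    - [0,0,0.8]
    - [0,0,0.8]
    - [0,0,0]
    - [0,0,0]
  turn: [0,0,0,0,0]
  fingers: [1,1,1,1,1]

```text
time: 37.15
position: [527.5, 227.7, 237.6]
orientation: [179.8, 0.0, 109.4]
wrist_force: [-0.1, 0.0, -1.1]
finger_gap: 85.2
grasp_force: 0.0
```

```bash
python3 - <<'E'
from h import *
s=arm.sense(); print(s["position"],s["grasp_force"])
p,d,m=cap("side"); P=cloud(d,m); c=(526,227)
for a,b in((58,83),(88,113),(118,143)): print(axis(P,c,a,b,lambda z:31+0*z))
X=P.reshape(-1,3); X=X[(np.hypot(*(X[:,:2]-c).T)<38)&(X[:,2]<175)]; print("top",np.percentile(X[:,2],[90,97,99]))
# compare bystanders in top view with the start
T=np.load("top0.npz"); p2,d2,m2=cap("top"); Q=cloud(d2,m2)
diff=(np.abs(p2.astype(int)-T["p"]).sum(2)>60).astype(np.uint8)
n,l,st,ce=cv2.connectedComponentsWithStats(diff)
print([(st[i][:5].tolist()) for i in range(1,n) if st[i][4]>25])
E
```

```text
[527.53250791 227.69500866 237.62539363] 0.0
(array([526.12, 228.26]), 182)
(array([526.26, 228.69]), 190)
(array([524.93, 226.25]), 359)
top [138.5164281  143.94416104 145.69379086]
[[11, 0, 10, 15, 26], [63, 0, 9, 13, 34], [71, 0, 13, 12, 58], [86, 0, 22, 16, 95], [134, 0, 23, 38, 272], [135, 0, 193, 87, 4886], [321, 0, 53, 62, 947], [370, 0, 34, 16, 209], [404, 0, 28, 12, 83], [438, 0, 24, 8, 67], [491, 0, 29, 42, 305], [512, 0, 39, 19, 181], [540, 0, 20, 18, 120], [24, 2, 12, 7, 30], [393, 2, 94, 42, 841], [0, 5, 10, 12, 45], [16, 5, 10, 11, 36], [36, 11, 25, 24, 240], [113, 11, 13, 11, 38], [470, 12, 25, 34, 226], [70, 14, 20, 11, 69], [90, 14, 14, 12, 39], [206, 15, 22, 12, 84], [372, 15, 24, 13, 85], [242, 17, 10, 7, 29], [526, 18, 12, 12, 40], [86, 20, 50, 50, 770], [0, 20, 560, 400, 111352], [2, 29, 35, 28, 135], [36, 31, 53, 48, 709], [398, 32, 17, 12, 54], [546, 33, 10, 11, 35], [38, 37, 11, 9, 26], [463, 36, 7, 10, 27], [12, 39, 24, 41, 266], [0, 43, 14, 17, 85], [402, 44, 8, 11, 34], [229, 47, 10, 9, 33], [305, 47, 28, 22, 145], [343, 54, 11, 14, 40], [90, 57, 15, 15, 80], [0, 60, 12, 9, 36], [114, 69, 24, 23, 207], [87, 72, 28, 24, 200], [0, 74, 14, 30, 114], [64, 74, 25, 25, 190], [22, 80, 16, 23, 147], [90, 82, 9, 14, 50], [172, 87, 11, 8, 35], [103, 103, 50, 45, 1386], [232, 102, 14, 13, 41], [0, 104, 28, 35, 456], [208, 109, 9, 14, 55], [239, 108, 8, 13, 30], [225, 112, 13, 10, 37], [149, 169, 11, 9, 32], [192, 239, 7, 19, 32], [182, 251, 16, 17, 74], [123, 287, 13, 7, 39], [0, 306, 33, 33, 473], [300, 382, 10, 9, 30], [179, 407, 10, 10, 30]]
```

The top rim sits at 145 mm, which is fully home (5 + 80 + 60), and the robot is clear. Handing in.

```bash
python3 -c "
from bench import arm
print(arm.close_job())"
```

```text
the job is handed in; nothing more can be done
None
```

The job is handed in at about 37 s: all three cups are nested mouths up on the tray cup with the top rim at 145 mm (fully home), the washed cup was laid on the rack's free half and let go there first (twice more it slipped a few mm from a loosened grip back onto the rods while I turned it over), and I touched no bystanders, though I had no clean final picture check of them.

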